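# Load circuit boards into a test fixture and start the test

## Task

Take every circuit board in the feed tray (two or three are there) by sliding it out over the open front end of its lane until you can grip the overhanging end, and load it into the test nest of its own colour, coloured-marking end towards the robot: tilt it, hook the brass contact edge under the coloured lip, then lower the other edge until the board lies flat behind the front stop. When all the boards are seated and let go, press the green start button fully down and release it, leaving the boards seated and the other things on the bench where they are.

Things in the scene. Friction and masses are not known exactly. Their poses are not given: they have to be found in the camera images.
- tray: White feed tray, fixed left or right; 200 (x) x 252 (y) mm, origin at centre of underside, +x away from robot. Lane floors at z 40 mm, three lanes along x at y -82, 0, 82, each 76 wide between orange ribs 6 wide, 14 high above the floor. Front ends (x -100) are open and drop to the table. At the back two posts (x 90 to 100, 14 high) leave a 46 mm slot mid-lane.
- fixture: Test fixture, fixed left or right: dark base plate 170 (x) x 312 (y) x 8 mm, origin at centre of underside, +x away from robot. Three raised nests at y +100 (blue), 0 (yellow), -100 mm (red), told apart by the colour of the lip and of a small flag in front.
- board_blue: Board on a rigid carrier plate, 120 (x) x 60 (y) x 6 mm, 90 to 145 g, dark green, blue mark near its -x end, brass contact strip along its +x end. Origin at centre of underside, z up. Nothing on top to grip. Starts flat in any tray lane, wholly on the floor, strip away from robot, yaw within 0.06; no room for fingers beside it there. Absent in some runs.
- strip_blue (a point): Middle of the blue board's contact edge: 60 mm along +x from its origin, at the underside.
- board_yellow: Board on a rigid carrier plate, 120 (x) x 60 (y) x 6 mm, 90 to 145 g, dark green, yellow mark near its -x end, brass contact strip along its +x end. Origin at centre of underside, z up. Nothing on top to grip. Starts flat in any tray lane, wholly on the floor, strip away from robot, yaw within 0.06; no room for fingers beside it there. Absent in some runs.
- strip_yellow (a point): Middle of the yellow board's contact edge: 60 mm along +x from its origin, at the underside.
- board_red: Board on a rigid carrier plate, 120 (x) x 60 (y) x 6 mm, 90 to 145 g, dark green, red mark near its -x end, brass contact strip along its +x end. Origin at centre of underside, z up. Nothing on top to grip. Starts flat in any tray lane, wholly on the floor, strip away from robot, yaw within 0.06; no room for fingers beside it there. Absent in some runs.
- strip_red (a point): Middle of the red board's contact edge: 60 mm along +x from its origin, at the underside.
- nest_blue (a point): Centre of the blue nest's bed top (z 36 mm), axes as fixture; a seated board's origin lies here. Bed 40 wide, 28 above base. The other nests are the same shape: back wall at x 62.5; lip from there to x 52.5, underside 12, top 19 above bed, 78 wide; front stop inner face x -62.5, 8 thick, 26 wide, 9 above bed; side guides x 0.5 to 52.5, inner faces y +-33, 6 thick, 8 above bed. mm.
- nest_yellow (a point): Centre of the yellow nest's bed top (z 36 mm), axes as fixture; a seated board's origin lies here. Bed 40 wide, 28 above base. Same shape as the blue nest.
- nest_red (a point): Centre of the red nest's bed top (z 36 mm), axes as fixture; a seated board's origin lies here. Bed 40 wide, 28 above base. Same shape as the blue nest.
- start (a joint): Green round spring push button on a black housing, fixed between tray and fixture; value 0 up, 0.006 m fully down (about 5 N), springs back.
- start_top (a point): Centre of the green button's top face when it is up; the cap is 32 mm across and is pressed straight down.
- tape: Amber tape roll, ring 90 mm across, 20 mm high; a bystander, to be left where it is. Origin at the centre of its underside.
- screwdriver: Screwdriver lying on the table, about 200 mm long and 30 mm high at most; a bystander, to be left where it is.
- jar: Jar 64 mm across, 80 mm high; a bystander, to be left where it is. Origin at the centre of its underside.
- case: Black flat case 80 x 110 x 30 mm; a bystander, to be left where it is. Origin at the centre of its underside.
- partsbox: Blue open parts box 120 x 100 x 45 mm; a bystander, to be left where it is. Origin at the centre of its underside.
- carton: Small carton 100 x 80 x 60 mm; a bystander, to be left where it is. Origin at the centre of its underside.
Things that resemble listed ones, but are neither listed nor needed, are in the scene too. What is shaped like the board_blue but white is not meant.

How it is judged:
By the outcome, as a careful person would: the job done as asked, in the order asked, and still so for the second after the job is handed in, with the robot touching nothing.
Of board_blue, board_yellow, board_red only 2 to 3 are there at a start; the rules pass over those that are not, and their reading is None.
At some moment in a run one of board_blue, board_yellow, board_red may be knocked a few centimetres aside while the robot is not near it.
Once in a run the grip may slacken for a moment while it holds something.
It also fails if it takes over 210 s, if anything falls off the work surface, if the arm or the gripper's body presses on something with over 40 N, if the wrist force passes 120 N, or if a joint passes its speed limit or range.

## Robot

A 7-joint arm with a two-finger parallel gripper is mounted at the origin on the work surface. World frame = base frame: x ahead of the robot, y to its left, z up, the work surface at z = 0. Lengths are in m, angles in rad, forces in N, time in s.
With the tool pointing down it reaches from about 0.4 to 0.75 m from the base axis. Payload 19.5 kg.
Tool frame: the origin (TCP) lies at the very end of the fingers, on their centre line; the grasp point (between the pads) lies 19 mm behind it; y points along the fingers, x is the direction in which the jaws open and shut, and the axes are right-handed (so a half turn about y gives the same grasp; the last joint's range is limited). The gripper opens to 85 mm and grips with 20 to 120 N. Pads are 22 mm wide; open, the fingers measure 114 mm over their backs; the gripper's body (76 mm by 85 mm) begins 54 mm behind the grasp point. The pads swing forward as they close: fully open they stand 13 mm farther back than shut.
Start: joints at [1.116, 0.707, -0.028, 1.485, 0.022, 0.951, -0.075], TCP at [0.231, -0.527, 0.231] pointing down, gripper open.
Joint ranges: [-2.71, 2.71], [-0.32, 2.16], [-1.57, 1.52], [0, 2.45], [-1.46, 4.6], [0, 2.02], [-2.83, 2.83]. Speed limits (rad/s): [1.89, 1.89, 2.57, 2.57, 3.01, 3.01, 3.01].

## Interface

Orientations are given as a rotation vector (axis times angle).
In Python, from workcell import bot gives the robot as it stands. Calls block until the motion is done:
- bot.goto(position, orientation): joint-space move of the TCP to a pose.
- bot.servo_line(position, v=0.15, ori=None, max_force=None): straight line of the TCP; ori=None keeps the orientation; v is the mean speed in m/s. With max_force (N) it stops when the force on the tool has changed by that much, and returns True; else False.
- bot.move_j(angles): joint-space move.
- bot.move_gripper(opening, strength=None): finger opening in m; strength is the grip in N (None keeps the last); returns when the fingers have stopped.
- bot.dwell(seconds).
- bot.solve_ik(position, orientation): joint angles nearest the present ones, or None.
- bot.capture(name): name is "side" or "top" or "wrist"; returns (picture, depth): 384x512x3 uint8, red, green, blue; 384x512 float32, m along the optical axis (not along the pixel's ray), 0 where there is no reading.
- bot.get_calibration(name): a dict with "fx", "fy", "cx", "cy" (pixels), "rvec" (rotation vector, rad) and "tvec" (3), from world to camera coordinates, as OpenCV has them. Camera axes: x right, y down, z forward; pixel columns grow to the right and rows downward; lengths in m; the calibration is good to about 2 mm. The wrist camera is an equidistant fisheye: a pixel r from the principal point sees the ray r / f radians off the axis. A picture is of the moment at which its call begins: read the wrist's pose just before it. get_calibration takes no time and is no camera call; for the wrist camera it gives the pose at the moment of the call.
A pose or a line that the arm cannot do raises bot.MotionError and nothing moves.
- bot.close_job(): hands the job in, once; it reports no verdict.
Trained networks look in the newest picture that a camera, given by its name, has taken for a name from the list of things; names that differ only in an ending like _2 or _b are one class to them, and where a whole thing is asked for, a point or a joint stands for the part that bears it (a point fixed in the world has none). Each returns a list of dicts, best first, with "p" (0 to 1); they miss things now and then, are a little off and sometimes report something else, mostly with a low value. They report only what shows in the picture. A call takes as long as a camera call. They do not tell look-alikes from the thing itself.
- bot.boxes_of(label, camera): "at" ([x, y, z] in m, in world coordinates, good to about 4 mm: the middle of the surface that is visible of it).
Readings, each from a call of its own:
- bot.read_time(): time.
- bot.read_q(): joint angles.
- bot.read_joint_velocities(): joint speeds.
- bot.read_joint_efforts(): joint torques, N m.
- bot.read_eef_pos(): TCP position.
- bot.read_tcp_rot(): TCP orientation.
- bot.read_contact_force(): force on the tool from outside, world axes, zero at the start.
- bot.read_moment(): the same for the moment, N m.
- bot.read_gripper_width(): finger opening in m.
Only numpy, scipy, OpenCV 4.12 (cv2) and the standard library are available. Lean on these libraries where they do the work, as an engineer would, in place of code of your own. Each camera call takes 0.05 s, during which the arm holds its last target. There are 200 camera calls.

## Working session

There is one attempt and no reset: what is moved stays moved. The work goes in short steps, each a Python script; the robot and the scene stay as the last script left them, time stands still between calls to the robot, and variables do not carry over. Pictures are saved under pics/ and viewed, about 12 in all and at most 16, crops included, and the job is handed in when it is done.

```bash
ls; mkdir -p pics
python3 - <<'E'
from workcell import bot
import cv2,numpy as np
for c in("top","side"):
    im,d=bot.capture(c); cv2.imwrite(f"pics/{c}0.png",cv2.resize(im[:,:,::-1],(800,600)))
    np.save(f"{c}_d.npy",d); np.save(f"{c}_i.npy",im)
    K=bot.get_calibration(c); print(c,{k:np.round(v,3).tolist() for k,v in K.items()})
    for l in("tray","fixture","board_blue","board_yellow","board_red","start","tape","screwdriver","jar","case","partsbox","carton"):
        print(l,[(np.round(o["at"],3).tolist(),round(o["p"],2)) for o in bot.boxes_of(l,c)][:5])
print(bot.read_tcp_rot(),bot.read_time(),bot.read_contact_force())
E
```

```text
pics
top {'fx': 358.107, 'fy': 358.107, 'cx': 260.024, 'cy': 192.132, 'rvec': [2.114, -2.157, 0.204], 'tvec': [0.013, 0.591, 1.136]}
tray [([0.578, -0.2, 0.04], 0.73)]
fixture [([0.555, 0.224, 0.014], 0.65)]
board_blue [([0.396, -0.515, 0.008], 0.78), ([0.533, -0.316, 0.046], 0.71), ([0.76, -0.319, 0.006], 0.59), ([0.577, 0.5, 0.003], 0.26)]
board_yellow [([0.531, -0.24, 0.046], 0.93)]
board_red [([0.558, 0.225, 0.014], 0.5)]
start []
tape [([0.424, -0.012, 0.021], 0.75), ([0.55, 0.224, 0.017], 0.29)]
screwdriver [([0.729, 0.009, 0.022], 0.65)]
jar [([0.746, 0.161, 0.08], 0.78), ([0.576, -0.202, 0.043], 0.72)]
case [([0.751, -0.149, 0.028], 0.92), ([0.558, 0.223, 0.014], 0.48)]
partsbox [([0.579, 0.5, 0.003], 0.79)]
carton [([0.552, -0.496, 0.06], 0.9)]
side {'fx': 358.989, 'fy': 358.989, 'cx': 255.149, 'cy': 188.577, 'rvec': [2.406, -0.067, 0.032], 'tvec': [-0.567, 0.068, 1.073]}
tray [([0.583, -0.243, 0.044], 0.95)]
fixture [([0.564, 0.198, 0.036], 0.78), ([0.582, -0.242, 0.04], 0.74)]
board_blue [([0.423, -0.481, 0.001], 0.89), ([0.533, -0.324, 0.046], 0.81), ([0.762, -0.323, 0.005], 0.71)]
board_yellow []
board_red []
start [([0.565, 0.196, 0.035], 0.51), ([0.55, -0.007, 0.019], 0.47)]
tape [([0.428, -0.021, 0.02], 0.74)]
screwdriver [([0.734, -0.012, 0.02], 0.77)]
jar [([0.753, 0.144, 0.055], 0.82), ([0.735, -0.013, 0.021], 0.42), ([0.565, 0.199, 0.036], 0.3), ([0.533, -0.32, 0.048], 0.27)]
case [([0.756, -0.16, 0.028], 0.87), ([0.565, 0.197, 0.038], 0.41)]
partsbox [([0.582, 0.508, 0.02], 0.79)]
carton [([0.564, -0.493, 0.064], 0.78)]
[-1.37657659  0.90007294 -0.89994722] 1.3 [-0.39863821 -0.78221374  0.89317706]
```

View pics/top0.png

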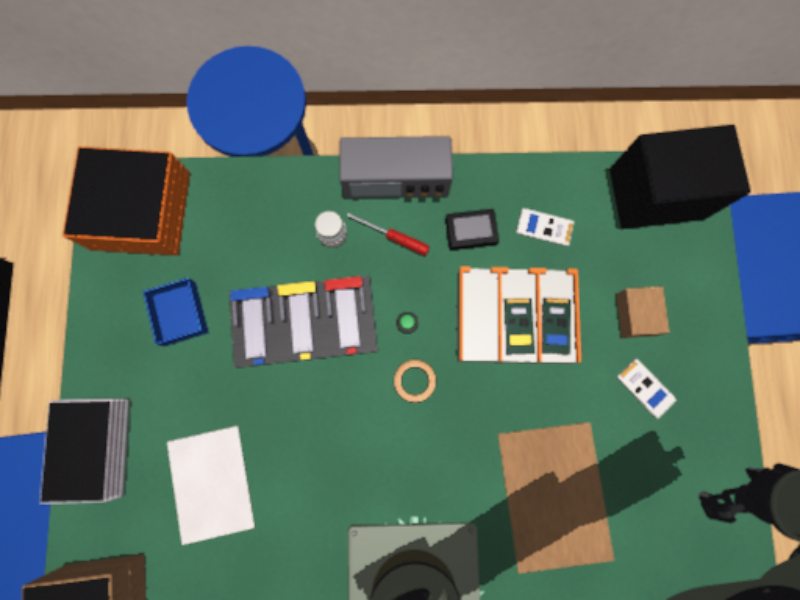

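View pics/side0.png

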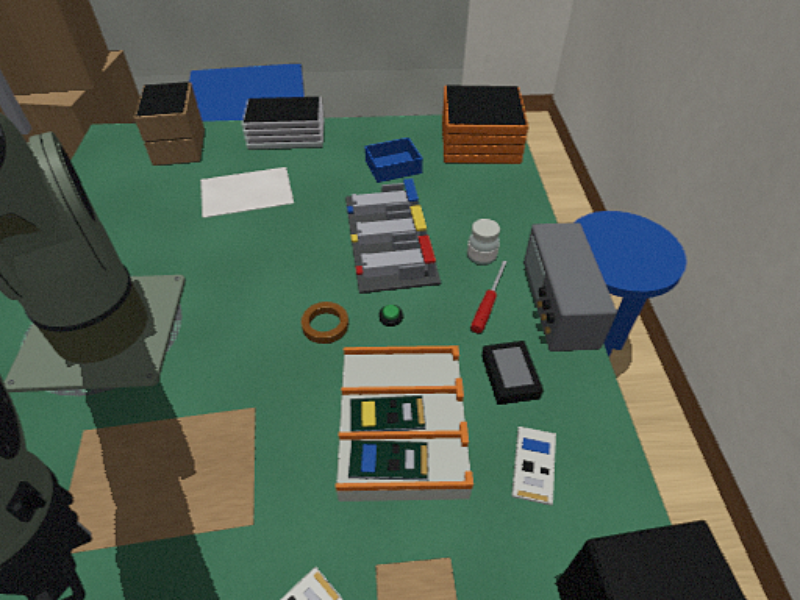

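Two boards are present: yellow in the middle lane (518,325) and blue in the right-hand lane (557,325). The white look-alikes at (545,226) and (647,388) are not meant. There is no red board. The fixture is slightly yawed. Next I'll compute poses from depth.

```bash
cat > h.py <<'E'
from workcell import bot
import cv2,numpy as np
from scipy.spatial.transform import Rotation as R
def cloud(c,im=None,d=None):
    """world points HxWx3 of a pinhole camera"""
    K=bot.get_calibration(c)
    if im is None: im,d=bot.capture(c)
    v,u=np.mgrid[:d.shape[0],:d.shape[1]]
    if c=="wrist":
        x=(u-K["cx"])/K["fx"];y=(v-K["cy"])/K["fy"];r=np.hypot(x,y)+1e-9;t=np.tan(np.minimum(r,1.4))/r
        P=np.stack([x*t*d,y*t*d,d],-1)
    else: P=np.stack([(u-K["cx"])/K["fx"]*d,(v-K["cy"])/K["fy"]*d,d],-1)
    Rm=R.from_rotvec(np.ravel(K["rvec"])).as_matrix()
    W=(P-np.ravel(K["tvec"]))@Rm
    W[d<=0]=np.nan
    return im,W
def hsv(im): return cv2.cvtColor(im,cv2.COLOR_RGB2HSV)
HUE={"blue":(105,125),"yellow":(24,32),"red":(172,180),"orange":(6,16)}
def pick(im,W,lo,hi,box,col=None,smin=150):
    x0,x1,y0,y1=box
    m=(W[...,2]>lo)&(W[...,2]<hi)&(W[...,0]>x0)&(W[...,0]<x1)&(W[...,1]>y0)&(W[...,1]<y1)
    if col:
        h=hsv(im); a,b=HUE[col]; m&=(h[...,0]>=a)&(h[...,0]<=b)&(h[...,1]>smin)
    return W[m]
def rect(p):
    """minAreaRect: centre mm, size along x,y mm, yaw rad"""
    (cx,cy),(w,h),a=cv2.minAreaRect((p[:,:2]*1000).astype(np.float32))
    a=np.deg2rad(a)
    while a>np.pi/4:a-=np.pi/2;w,h=h,w
    while a<-np.pi/4:a+=np.pi/2;w,h=h,w
    return np.round([cx,cy,w,h],1).tolist(),round(a,4),len(p),round(float(np.median(p[:,2]))*1000,1)
def ori(yaw=0,pitch=0,flip=0):
    X=np.array([0,-1 if not flip else 1,0.]);Y=np.array([0,0,-1.]);R0=np.stack([X,Y,np.cross(X,Y)],1)
    return (R.from_euler("z",yaw)*R.from_euler("y",pitch)*R.from_matrix(R0)).as_rotvec()
E
python3 - <<'E'
from h import *
np.set_printoptions(precision=4,suppress=True)
for c in("top","side"):
    im,W=cloud(c,np.load(c+"_i.npy"),np.load(c+"_d.npy")); print(c)
    F=(0.4,0.72,0.03,0.42)
    for col in("blue","yellow","red"):
        p=pick(im,W,.045,.065,F,col,100)
        if len(p)>8: print("lip",col,rect(p),p.mean(0))
    print("table",np.nanmedian(pick(im,W,-.02,.02,(0.3,.4,-.2,0))[:,2]))
    p=pick(im,W,.005,.011,F); print("base",rect(p))
    for b in((.47,.6,.27,.4),(.47,.6,.17,.26),(.47,.6,.06,.16)):
        p=pick(im,W,.033,.040,b); print("bed",rect(p),p.mean(0)) if len(p)>5 else 0
    T=(.4,.75,-.42,-.08)
    p=pick(im,W,.048,.06,T,"orange"); print("ribs",rect(p))
    p=pick(im,W,.036,.06,T); print("trayall",rect(p))
    for y0,y1 in((-.29,-.19),(-.37,-.28)):
        h=hsv(im); m=(W[...,2]>.042)&(W[...,2]<.05)&(W[...,0]>.4)&(W[...,0]<.7)&(W[...,1]>y0)&(W[...,1]<y1)&~((h[...,0]<17)&(h[...,1]>150)&(h[...,2]>150)&False)
        print("board",rect(W[m]),W[m].mean(0))
    m=(h:=hsv(im),(W[...,0]>.5)&(W[...,0]<.6)&(W[...,1]>-.05)&(W[...,1]<.04)&(W[...,2]>.008))[1]
    print("btn",W[m].mean(0),W[m][:,2].max(),rect(W[m]))
    g=m&(hsv(im)[...,2]>60)&(hsv(im)[...,1]>120); print(W[g].mean(0) if g.any() else 0, W[g][:,2].max() if g.any() else 0)
for f in(0,1):
  for pos in([.62,-.322,.1],[.46,-.322,.03],[.52,.32,.03],[.52,.32,.15]):
    print(f,pos,[bot.solve_ik(pos,ori(0,t,f)) is not None for t in(0,.26)])
print(bot.solve_ik([.62,-.322,.15],ori(0,0,0)),bot.solve_ik([.62,-.322,.15],ori(0,0,1)))
E
```

```text
top
lip blue ([611.3, 333.7, 22.7, 77.6], np.float64(0.0911), 157, 54.2) [0.6116 0.334  0.0542]
lip yellow ([622.1, 234.6, 21.7, 76.5], np.float64(0.0777), 142, 54.2) [0.6214 0.2344 0.0543]
table -0.00028192106179163135
base ([560.7, 224.4, 311.1, 378.4], np.float64(0.0115), 1678, 7.7)
bed ([539.6, 327.5, 124.0, 79.0], np.float64(0.0892), 366, 35.7) [0.542  0.3274 0.0359]
bed ([543.5, 222.5, 111.1, 57.5], np.float64(-0.0287), 330, 35.7) [0.5458 0.2261 0.0359]
bed ([546.8, 120.6, 101.1, 57.4], np.float64(0.0024), 296, 36.0) [0.5492 0.1269 0.0361]
ribs ([558.2, -238.5, 199.4, 250.9], np.float64(-0.0375), 387, 53.0)
trayall ([557.4, -239.0, 201.0, 252.1], np.float64(-0.0375), 4372, 42.4)
board ([557.5, -240.2, 198.8, 99.5], np.float64(0.0017), 822, 45.9) [ 0.5403 -0.2404  0.0458]
board ([553.0, -320.8, 199.9, 81.7], np.float64(-0.0033), 739, 45.8) [ 0.5367 -0.3197  0.0458]
btn [ 0.549  -0.0003  0.0161] 0.029001997756012293 ([549.9, -0.6, 43.6, 46.0], np.float64(0.7678), 146, 14.8)
[0.5516 0.0018 0.0209] 0.029001997756012293
side
lip blue ([613.8, 334.5, 20.3, 80.1], np.float64(0.1176), 
[... 670 characters left out ...]
oat64(-0.0363), 1542, 46.9) [ 0.5469 -0.2414  0.0465]
board ([556.3, -320.9, 199.5, 85.0], np.float64(-0.0298), 1569, 46.9) [ 0.5464 -0.319   0.0465]
btn [ 0.5527 -0.0035  0.0173] 0.026890143929744866 ([552.8, 0.3, 42.7, 45.3], np.float64(-0.0392), 156, 16.7)
[ 0.5522 -0.0004  0.0214] 0.026890143929744866
0 [0.62, -0.322, 0.1] [True, True]
0 [0.46, -0.322, 0.03] [True, True]
0 [0.52, 0.32, 0.03] [True, True]
0 [0.52, 0.32, 0.15] [True, True]
1 [0.62, -0.322, 0.1] [True, True]
1 [0.46, -0.322, 0.03] [True, True]
1 [0.52, 0.32, 0.03] [True, True]
1 [0.52, 0.32, 0.15] [True, True]
[ 0.3783  1.0128  0.1545  1.0427 -0.1473  1.096  -1.0425] [ 0.6827  1.0738 -0.7409  1.0273  0.6735  1.2571  1.6008]
```

```bash
cat >> h.py <<'E'
TC=np.array([.559,-.237]);TY=-.039
def tr(x,y): # tray-local metres to world xy
    return TC+R.from_euler("z",TY).as_matrix()[:2,:2]@[x,y]
def push(ly,x0=.064,x1=-.012):
    bot.move_gripper(0,40)
    o=ori(TY); a=tr(x0,ly); b=tr(x1,ly)
    bot.goto([*a,.16],o)
    bot.servo_line([*a,.06],.15)
    hit=bot.servo_line([*a,.0425],.03,max_force=4)
    print("down hit",hit,bot.read_eef_pos())
    f0=bot.read_contact_force()
    hit=bot.servo_line([*b,.0425],.06,max_force=12)
    print("push hit",hit,bot.read_eef_pos(),bot.read_contact_force()-f0)
    p=bot.read_eef_pos(); bot.servo_line([p[0]+.006,p[1],p[2]],.05)
    bot.servo_line([p[0]+.006,p[1],.18],.2)
E
python3 - <<'E'
from h import *
np.set_printoptions(precision=4,suppress=True)
bot.goto([.5,-.35,.3],ori(TY))
push(-.082)
bot.goto([.40,-.30,.27],ori(TY)); bot.move_gripper(.085)
im,W=cloud("wrist"); cv2.imwrite("pics/w1.png",cv2.resize(im[:,:,::-1],(800,600)))
np.savez("w1.npz",im=im,W=W)
print(bot.read_time())
for l in("board_blue","board_yellow"): print(l,[(np.round(o["at"],3).tolist(),round(o["p"],2)) for o in bot.boxes_of(l,"wrist")][:5])
E
```

```text
down hit False [ 0.6198 -0.3215  0.0426]
push hit False [ 0.544  -0.3184  0.0424] [ 0.2624  0.4739 -0.8279]
9.7417
board_blue [([0.403, -0.504, 0.007], 0.84), ([0.471, -0.316, 0.049], 0.81)]
board_yellow [([0.474, -0.316, 0.048], 0.63), ([0.533, -0.239, 0.045], 0.55)]
```

View pics/w1.png

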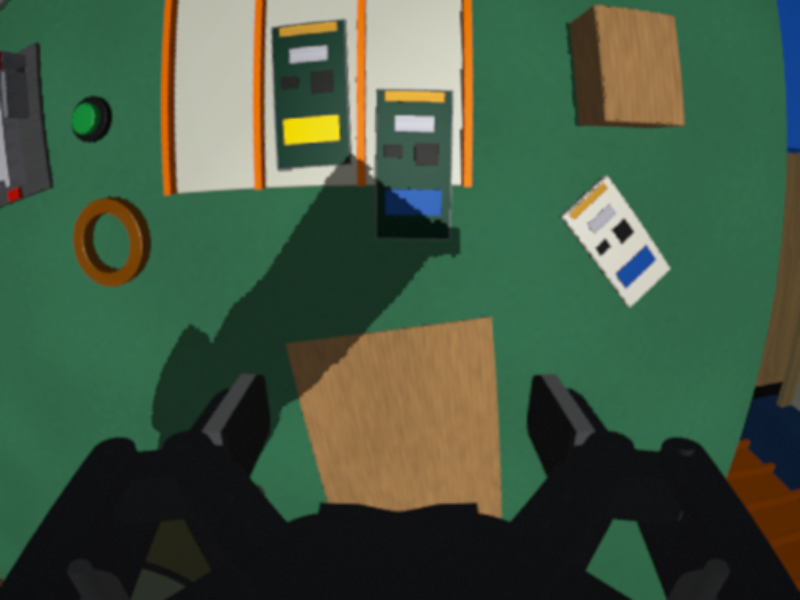

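The blue board now overhangs the tray by about 40 mm, with its end at (413,238). Next I'll measure it precisely and grip its sides.

```bash
cat >> h.py <<'E'
def board_pose(im,W,cx,cy):
    """dark board top near (cx,cy): non-white, non-orange pts z .041-.052 in a lane, or overhang"""
    h=hsv(im)
    m=(W[...,2]>.042)&(W[...,2]<.051)&(abs(W[...,0]-cx)<.085)&(abs(W[...,1]-cy)<.036)
    L=(h[...,1]>70)|(h[...,2]<120)   # not the white floor
    O=(h[...,0]<15)&(h[...,1]>120)&(h[...,2]>120)
    m=m&L&~O
    n,lab,st,_=cv2.connectedComponentsWithStats(cv2.morphologyEx(m.astype(np.uint8),cv2.MORPH_OPEN,np.ones((3,3))))
    k=1+np.argmax(st[1:,4]); return rect(W[lab==k])
E
python3 - <<'E'
from h import *
z=np.load("w1.npz"); im,W=z["im"],z["W"]
print(board_pose(im,W,.471,-.316)); print(board_pose(im,W,.533,-.239))
p=pick(im,W,.038,.06,(.4,.75,-.42,-.08)); print(rect(p))
h=hsv(im); m=(W[...,2]>.036)&(W[...,2]<.043)&(h[...,1]<40)&(h[...,2]>150)&(W[...,1]<-.1)&(W[...,1]>-.4); q=W[m]
print(np.percentile(q[:,0],1), [ (round(y,2),round(q[abs(q[:,1]-y)<.01][:,0].min(),4)) for y in(-.15,-.24,-.28,-.35) if (abs(q[:,1]-y)<.01).any()])
E
```

```text
([471.5, -313.5, 118.6, 60.1], np.float64(-0.0328), 4263, 47.1)
([533.8, -235.3, 119.5, 59.4], np.float64(0.004), 4076, 47.1)
([522.5, -232.3, 202.2, 264.7], np.float64(-0.1192), 25332, 42.3)
0.462397389145829 [(-0.15, np.float64(0.4622)), (-0.24, np.float64(0.4594)), (-0.28, np.float64(0.4645)), (-0.35, np.float64(0.4548))]
```

```bash
cat >> h.py <<'E'
def grip(bx,by,yaw,z=.019,off=-.036,w=.082):
    o=ori(yaw); g=np.array([bx,by])+off*np.array([np.cos(yaw),np.sin(yaw)])
    bot.goto([*g,.13],o); bot.move_gripper(w)
    print("down hit",bot.servo_line([*g,z],.08,max_force=6),bot.read_eef_pos())
    bot.move_gripper(.03,100); print("w",bot.read_gripper_width())
    bot.servo_line([*g,.13],.1); print("w",bot.read_gripper_width(),bot.read_contact_force())
E
python3 - <<'E'
from h import *
np.set_printoptions(precision=4,suppress=True)
grip(.4715,-.3155,-.035)
bot.servo_line([.46,-.0,.13],.2); bot.servo_line([.44,.31,.13],.2,ori=ori(.098))
im,W=cloud("wrist"); cv2.imwrite("pics/w2.png",cv2.resize(im[:,:,::-1],(800,600))); np.savez("w2.npz",im=im,W=W)
print(bot.read_gripper_width(),bot.read_eef_pos(),bot.read_time())
for c in("top","side"):
    im,W=cloud(c); np.savez(c+"2.npz",im=im,W=W)
    if c=="side": cv2.imwrite("pics/s2.png",cv2.resize(im[60:300,130:450,::-1],(800,600),interpolation=cv2.INTER_CUBIC))
E
```

```text
down hit False [ 0.4357 -0.3143  0.0194]
w 0.057599638237930954
w 0.05726009449916907 [-0.2049  0.6887 -0.6027]
0.05754388437217011 [0.4403 0.3092 0.1301] 17.325
```

View pics/w2.png

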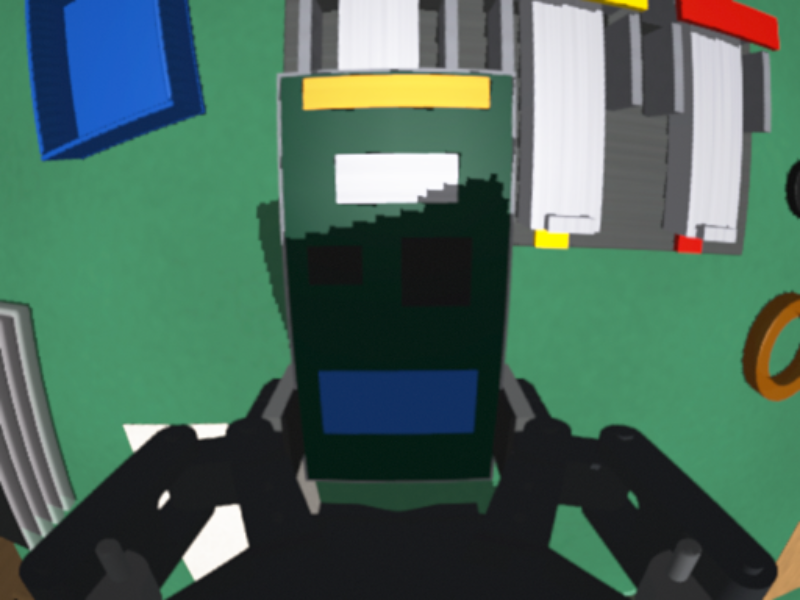

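View pics/s2.png

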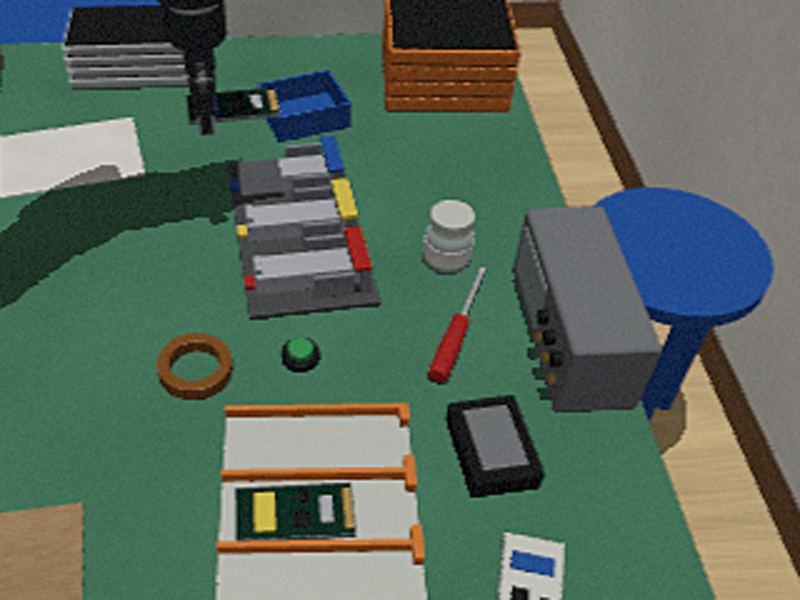

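```bash
cat >> h.py <<'E'
def held(W):
    """board top held high: plane tilt, rect, relative to TCP"""
    e=bot.read_eef_pos()
    m=(abs(W[...,2]-e[2]-.02)<.05)&(W[...,0]>e[0]-.04)&(W[...,0]<e[0]+.12)&(abs(W[...,1]-e[1])<.05)
    p=W[m]; q=p[p[:,0]>e[0]+.02]
    for _ in range(5):
        A=np.c_[q[:,:2],np.ones(len(q))]; c=np.linalg.lstsq(A,q[:,2],rcond=None)[0]; q=q[abs(A@c-q[:,2])<.003]
    print("slope x,y",np.round(c[:2],4),"top z at tcp",round(c@[e[0],e[1],1],4))
    p=p[abs(np.c_[p[:,:2],np.ones(len(p))]@c-p[:,2])<.003]
    print("rect",rect(p),"strip max",rect(q),"tcp",np.round(e,4))
def beds(im,W,col):
    """centre lines of white beds"""
    h=hsv(im); ang=.098; u=np.array([np.cos(ang),np.sin(ang)]);v=np.array([-u[1],u[0]])
    m=(W[...,2]>.032)&(W[...,2]<.041)&(h[...,1]<45)&(h[...,2]>140)
    P=W[m][:,:2]
    out={}
    for n,c in col.items():
        r=P-c; a=r@u; b=r@v; k=(abs(b)<.03)&(abs(a)<.06)
        a,b=a[k],b[k]; bins=np.arange(-.055,.055,.006); cs=[]
        for t in bins:
            s=b[(a>t)&(a<t+.006)]
            if len(s)>8 and .034<np.ptp(s)<.046: cs.append((t+.003,(s.max()+s.min())/2))
        cs=np.array(cs)
        if len(cs)>4:
            f=np.polyfit(*cs.T,1); print(n,"yaw",round(ang+np.arctan(f[0]),4),"v-off mm",round(f[1]*1000,2),"centre",np.round(c+v*f[1],4),len(cs),"a-range",a.min(),a.max())
NOM={"blue":np.array([.548,.3277]),"yellow":np.array([.559,.228]),"red":np.array([.5685,.1285])}
E
python3 - <<'E'
from h import *
np.set_printoptions(precision=4,suppress=True)
z=np.load("w2.npz"); held(z["W"])
for f in("w2","top2","side2"):
    z=np.load(f+".npz"); print(f); beds(z["im"],z["W"],NOM)
for c in("top","side"):
    print(c);beds(np.load(c+"_i.npy"),cloud(c,np.load(c+"_i.npy"),np.load(c+"_d.npy"))[1],NOM)
z=np.load("w2.npz")
for c in("yellow","red"):
    p=pick(z["im"],z["W"],.045,.065,(.4,.75,.03,.42),c,100); print(c,rect(p) if len(p)>5 else 0)
E
```

```text
slope x,y [-0.     -0.0006] top z at tcp 0.1571
rect ([477.1, 313.8, 121.0, 85.1], np.float64(0.1077), 37659, 157.1) strip max ([497.3, 315.7, 80.5, 60.7], np.float64(0.1067), 27519, 157.0) tcp [0.4402 0.3095 0.1301]
w2
blue yaw 0.0937 v-off mm 2.93 centre [0.5477 0.3306] 7 a-range 0.01329725661388863 0.0517539103000657
yellow yaw 0.0956 v-off mm 3.29 centre [0.5587 0.2313] 19 a-range -0.05993322218543572 0.05468758646196243
red yaw 0.0926 v-off mm 3.21 centre [0.5682 0.1317] 19 a-range -0.05994809320717129 0.054406642445553585
top2
blue yaw 0.0428 v-off mm 1.73 centre [0.5478 0.3294] 7 a-range -0.01089680230138572 0.05548565455298623
yellow yaw 0.0906 v-off mm -0.02 centre [0.559 0.228] 17 a-range -0.05963223781984483 0.05262382575841521
red yaw 0.1 v-off mm 0.36 centre [0.5685 0.1289] 16 a-range -0.059644008157026696 0.05390915092543839
side2
blue yaw 0.0628 v-off mm 3.84 centre [0.5476 0.3315] 5 a-range -0.007316302641751302 0.05619497479699028
yellow yaw 0.1135 v-off mm 2.61 centre [0.5587 0.2306] 12 a-range -0.05917420584883287 0.05458832825335862
red yaw 0.0875 v-off mm 2.76 centre [0.5682 0.1312] 16 a-range -0.05955889407107855 0.05480014094340465
top
blue yaw 0.0924 v-off mm 0.2 centre [0.548  0.3279] 16 a-range -0.05986786399378854 0.05612901298593245
yellow yaw 0.0963 v-off mm 0.16 centre [0.559  0.2282] 18 a-range -0.059944682026015744 0.05400808016528541
red yaw 0.1024 v-off mm 0.42 centre [0.5685 0.1289] 16 a-range -0.059622939365611236 0.053799154323362304
side
blue yaw 0.0748 v-off mm 3.23 centre [0.5477 0.3309] 12 a-range -0.05766372254990328 0.05590556018907231
yellow yaw 0.0849 v-off mm 2.87 centre [0.5587 0.2309] 10 a-range -0.05864919120633475 0.054587869610036574
red yaw 0.095 v-off mm 3.01 centre [0.5682 0.1315] 13 a-range -0.059408452986036864 0.05457410218353332
yellow ([614.1, 212.9, 5.4, 31.4], np.float64(0.265), 152, 54.6)
red ([620.6, 150.4, 12.5, 54.4], np.float64(-0.1345), 31, 50.1)
```

Run:
```python
from h import *
np.set_printoptions(precision=4,suppress=True)
for f in("w2","top2","side2"):
    z=np.load(f+".npz"); W=z["W"];im=z["im"]; print(f)
    m=(abs(W[...,2]-.157)<.007)&(W[...,0]>.47)&(W[...,0]<.57)&(abs(W[...,1]-.315)<.06)
    p=W[m]; print(len(p)); print(rect(p),np.median(p[:,2]),"xmax",np.percentile(p[:,0],[50,99,100]))
```

```text
w2
24584
([502.3, 316.2, 70.4, 60.7], np.float64(0.1055), 24584, 157.1) 0.15705507517438072 xmax [0.5048 0.5371 0.5399]
top2
356
([501.7, 312.2, 69.0, 58.1], np.float64(0.1103), 356, 155.6) 0.15559475314811502 xmax [0.5088 0.5362 0.5369]
side2
244
([504.2, 316.0, 69.2, 64.4], np.float64(0.0918), 244, 157.6) 0.15756289343888896 xmax [0.5055 0.5387 0.5413]
```

```bash
cat >> h.py <<'E'
FY=.096
NEST={"blue":np.array([.549,.3309]),"yellow":np.array([.5587,.2313])}
class Ins:
    def __init__(s,col,L,h,dyaw,dv=0):
        s.n,s.L,s.h,s.y,s.dv=NEST[col],L,h,FY-dyaw,dv
    def pose(s,u,z,th):
        """TCP pos/orientation for the strip edge at nest-local u, height z over bed, tilt th"""
        c,k=np.cos(FY),np.sin(FY); a=u-(s.L*np.cos(th)+s.h*np.sin(th))
        Z=.036+z-(-s.L*np.sin(th)+s.h*np.cos(th))
        return [s.n[0]+a*c-s.dv*k,s.n[1]+a*k+s.dv*c,Z],ori(s.y,th)
    def go(s,u,z,th,v=.1,mf=None):
        p,o=s.pose(u,z,th); return bot.servo_line(p,v,ori=o,max_force=mf)
    def u(s,th):
        e=bot.read_eef_pos()[:2]-s.n; return e@[np.cos(FY),np.sin(FY)]+s.L*np.cos(th)+s.h*np.sin(th)
E
cat > ins.py <<'E'
from h import *
np.set_printoptions(precision=4,suppress=True)
def start(I,th=.2):
    I.go(.035,.06,th,.15); I.go(.035,.030,th,.1)
    print("down hit",I.go(.035,.0015,th,.04,4),bot.read_eef_pos(),bot.read_contact_force())
    if bot.read_eef_pos()[2]>I.pose(.035,.0015,th)[0][2]+.002: print("STOPPED HIGH"); return
    print("wall hit",I.go(.068,.0015,th,.03,4),"u",I.u(th),bot.read_contact_force(),"w",bot.read_gripper_width(),bot.read_eef_pos())
    im,W=cloud("wrist"); cv2.imwrite(f"pics/ins{bot.read_time():.0f}.png",cv2.resize(im[:,:,::-1],(800,600))); print(bot.read_time())
E
python3 - <<'E'
from ins import *
I=Ins("blue",.0975,.0205,.008); start(I)
E
ls pics
```

```text
down hit False [0.4848 0.3247 0.0369] [ 0.1369  0.0247 -0.4167]
wall hit True u 0.06259525672911632 [ 0.1981  0.7871 -0.8554] w 0.057243577546258646 [0.5122 0.3272 0.0362]
20.2
ins20.png
s2.png
side0.png
top0.png
w1.png
w2.png
```

View pics/ins20.png

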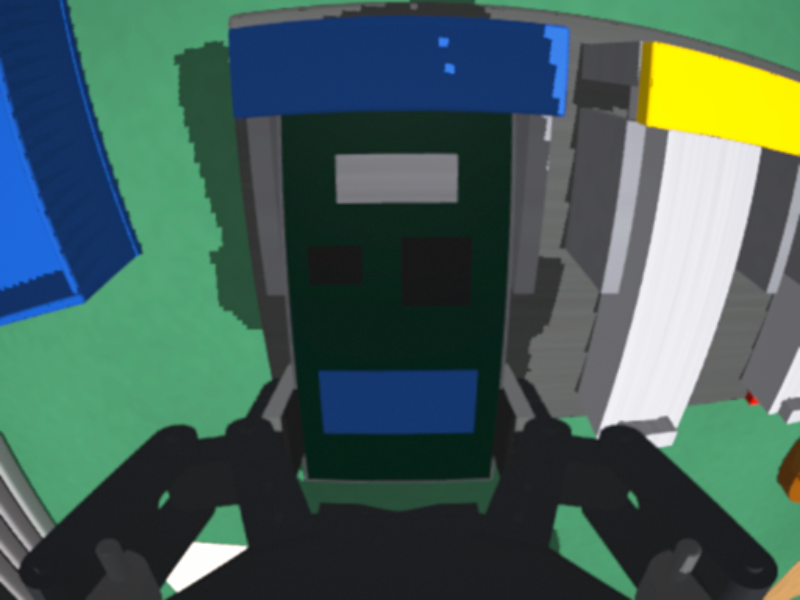

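The brass strip is under the blue lip (it is hidden at the lip, y≈110) and the board sits centred between the guides. Now I'll lower it.

```bash
cat >> ins.py <<'E'
def lower(I,ub,th=.2):
    u=ub-.0013
    I.go(u,.0012,th,.03)
    for t in np.linspace(th,0,6)[1:]:
        hit=I.go(u,.0008,t,.04,8)
        if hit: print("hit at",t,bot.read_eef_pos(),bot.read_contact_force())
    print("last",I.go(u,0.0,0,.02,5),bot.read_eef_pos(),I.pose(u,0,0)[0],bot.read_contact_force(),"w",bot.read_gripper_width())
def release(I,col):
    bot.move_gripper(.073); bot.dwell(.3)
    p=bot.read_eef_pos(); bot.servo_line([p[0],p[1],.16],.12)
    q=I.n-.16*np.array([np.cos(FY),np.sin(FY)]); bot.goto([*q,.22],ori(FY))
    im,W=cloud("wrist"); cv2.imwrite(f"pics/rel_{col}.png",cv2.resize(im[:,:,::-1],(800,600))); np.savez(f"rel_{col}.npz",im=im,W=W)
    print(bot.read_time(),rect(pick(im,W,.039,.050,(I.n[0]-.08,I.n[0]+.05,I.n[1]-.032,I.n[1]+.032))))
E
python3 - <<'E'
from ins import *
I=Ins("blue",.0975,.0205,.008); lower(I,.0626); release(I,"blue")
E
```

```text
last False [0.5131 0.3275 0.0161] [np.float64(0.5129666815295761), np.float64(0.32743013544803207), np.float64(0.015499999999999996)] [-3.3135 -1.0494 10.3866] w 0.05749998586327271
24.575 ([530.5, 327.1, 100.9, 65.4], np.float64(0.0976), 4630, 43.2)
```

View pics/rel_blue.png

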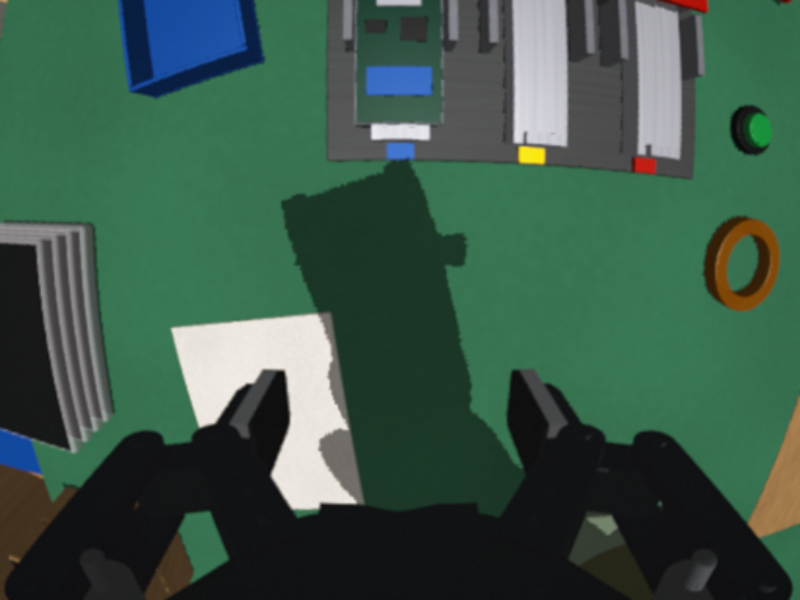

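Blue lies flat behind its stop. Next is yellow; I check where it is first in case it was knocked.

Run:
```python
from h import *
np.set_printoptions(precision=4,suppress=True)
z=np.load("rel_blue.npz"); W=z["W"]
q=W[(W[...,2]>.039)&(W[...,2]<.050)&(abs(W[...,0]-.525)<.03)&(abs(W[...,1]-.329)<.026)]
print("blue slope",np.linalg.lstsq(np.c_[q[:,:2],np.ones(len(q))],q[:,2],rcond=None)[0],np.median(q[:,2]))
bot.goto([.42,-.16,.27],ori(TY))
im,W=cloud("wrist")
a=[o for o in bot.boxes_of("board_yellow","wrist")][:3]; print(a)
r=board_pose(im,W,.533,-.239); print(r)
x=r[0][0]
if abs(x-533)<12 and abs(r[0][1]+236)<12:
    push(0)
    bot.goto([.40,-.22,.27],ori(TY)); bot.move_gripper(.085)
    im,W=cloud("wrist"); cv2.imwrite("pics/w3.png",cv2.resize(im[:,:,::-1],(800,600)))
    print(board_pose(im,W,.471,-.235),bot.read_time())
    p=W[(W[...,2]>.042)&(W[...,2]<.051)&(abs(W[...,0]-.43)<.015)&(abs(W[...,1]+.235)<.05)]; print(rect(p))
```

```text
blue slope [-0.0032 -0.0014  0.0454] 0.04323867584645501
[{'at': [0.5346, -0.2387, 0.0455], 'p': 0.76}]
([534.2, -234.3, 117.8, 59.4], np.float64(-0.0014), 4072, 47.1)
down hit False [ 0.623  -0.2396  0.0426]
push hit False [ 0.5472 -0.2364  0.0424] [-1.3963  0.6767 -0.7926]
([475.4, -229.9, 118.8, 59.5], np.float64(-0.0301), 4292, 47.1) 33.7333
([430.6, -228.3, 29.2, 59.9], np.float64(-0.0279), 1144, 47.0)
```

View pics/w3.png

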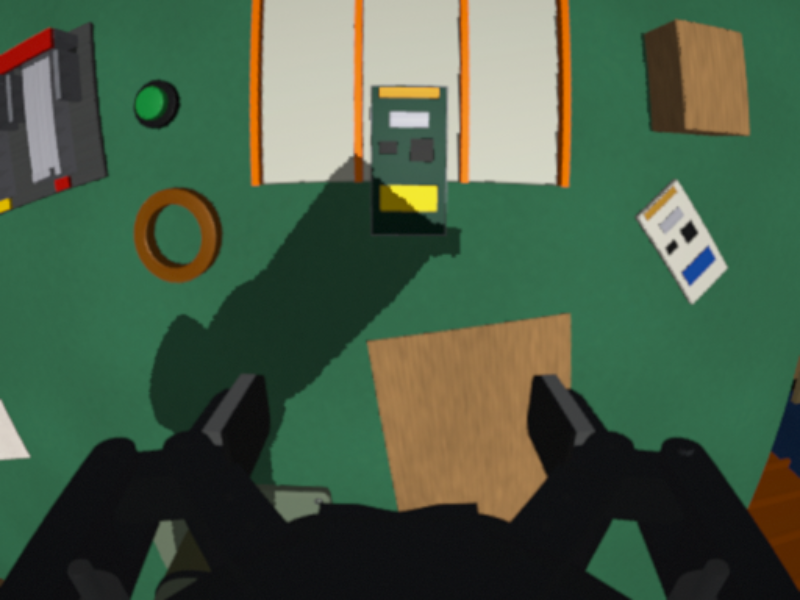

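The yellow board overhangs by about 43 mm, with its end at (408,234). I'll grip it and measure it above the nest.

Run:
```python
from ins import *
grip(.4748,-.2312,-.03)
bot.servo_line([.45,-.0,.13],.2); bot.servo_line([.45,.22,.13],.2,ori=ori(.092))
im,W=cloud("wrist"); np.savez("w4.npz",im=im,W=W); cv2.imwrite("pics/w4.png",cv2.resize(im[:,:,::-1],(800,600)))
print(bot.read_gripper_width(),bot.read_time()); held(W)
e=bot.read_eef_pos()
p=W[(abs(W[...,2]-.157)<.008)&(W[...,0]>e[0]+.03)&(W[...,0]<e[0]+.13)&(abs(W[...,1]-e[1])<.06)]; print(rect(p)); beds(im,W,NOM)
```

```text
down hit False [ 0.439  -0.2302  0.0193]
w 0.057695454569490955
w 0.05764556135971897 [ 0.1205 -0.5028 -0.9405]
0.05742543374182114 40.3417
slope x,y [-0.0013 -0.0003] top z at tcp 0.1571
rect ([486.8, 222.8, 120.9, 84.7], np.float64(0.088), 37583, 157.0) strip max ([507.4, 224.6, 79.6, 60.8], np.float64(0.088), 27412, 157.0) tcp [0.4502 0.2188 0.1301]
([512.4, 225.0, 69.5, 60.8], np.float64(0.088), 24384, 157.0)
yellow yaw 0.1038 v-off mm 2.96 centre [0.5587 0.2309] 7 a-range 0.013266410775987341 0.05170519332379633
red yaw 0.0964 v-off mm 3.14 centre [0.5682 0.1316] 19 a-range -0.05998752685459539 0.05490355547328672
```

View pics/w4.png

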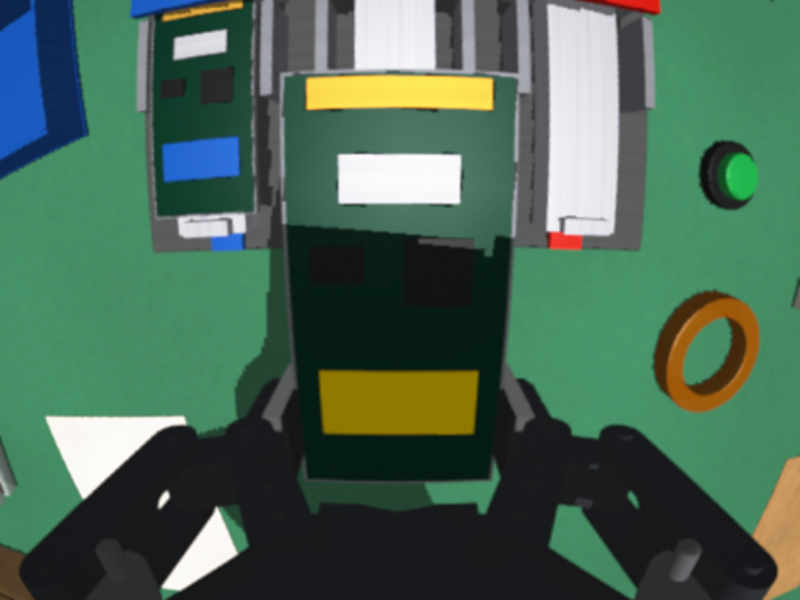

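```bash
sed -i 's/\[.5587,.2313\]/[.560,.2313]/' h.py
python3 - <<'E'
from ins import *
I=Ins("yellow",.0973,.0205,-.004,-.0005); start(I)
E
```

```text
down hit False [0.496  0.2246 0.0369] [ 1.3942  0.3863 -1.4276]
wall hit True u 0.061060788128873535 [ 0.1263 -1.0311 -1.0208] w 0.057557553903167566 [0.5219 0.2271 0.0362]
43.075
```

Run:
```python
from ins import *
I=Ins("yellow",.0973,.0205,-.004,-.0005); lower(I,.0611); release(I,"yellow")
bot.goto([.42,0,.25],ori(0))
im,W=cloud("wrist")
h=hsv(im); g=(h[...,0]>50)&(h[...,0]<75)&(h[...,1]>150)&(W[...,2]>.012)&(abs(W[...,0]-.55)<.04)&(abs(W[...,1])<.04)
p=W[g]; print(len(p),np.median(p,0),p[:,2].max()); t=p[p[:,2]>p[:,2].max()-.003]; print(rect(t))
```

```text
last False [0.5228 0.2273 0.0161] [np.float64(0.5227205936363284), np.float64(0.22720782928359087), np.float64(0.015499999999999996)] [-3.5706  1.0752 10.151 ] w 0.05742109560821183
47.45 ([540.7, 229.0, 104.5, 64.2], np.float64(0.0523), 4719, 43.2)
456 [0.5517 0.0035 0.0224] 0.025051792530355558
([551.3, 2.6, 28.5, 27.3], np.float64(0.7618), 280, 22.8)
```

View pics/rel_yellow.png

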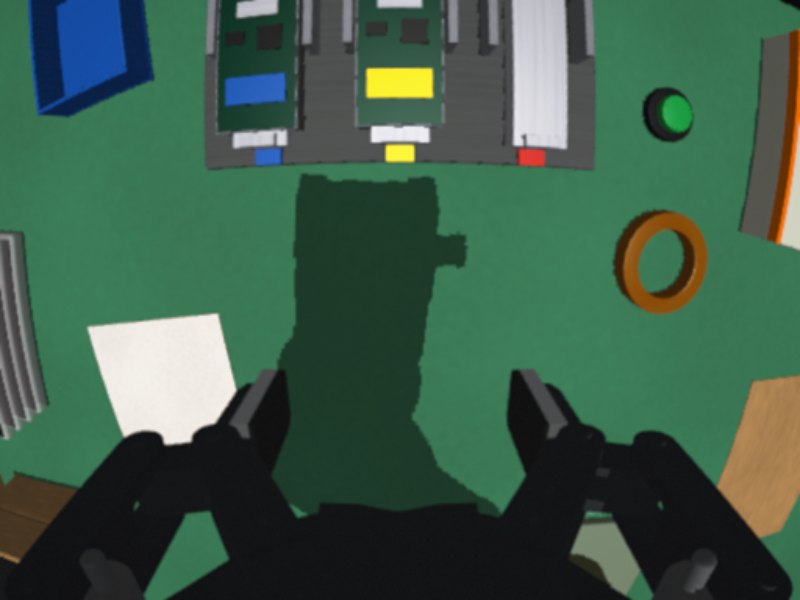

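Run:
```python
from ins import *
bot.move_gripper(0,40)
im,W=cloud("top"); 
for l in("board_blue","board_yellow"): print(l,[(np.round(o["at"],3).tolist(),round(o["p"],2)) for o in bot.boxes_of(l,"top")][:3])
cv2.imwrite("pics/t5.png",cv2.resize(im[150:260,120:400,::-1],(800,314),interpolation=cv2.INTER_CUBIC))
o=ori(0); bot.goto([.5515,.003,.10],o); bot.servo_line([.5515,.003,.04],.1)
print(bot.servo_line([.5515,.003,.004],.015,max_force=14),bot.read_eef_pos(),bot.read_contact_force())
bot.dwell(.3); print(bot.read_eef_pos(),bot.read_contact_force())
```

```text
board_blue [([0.764, -0.319, 0.003], 0.92), ([0.398, -0.512, 0.007], 0.91), ([0.547, 0.329, 0.043], 0.64)]
board_yellow [([0.554, 0.225, 0.042], 0.76)]
True [0.5516 0.003  0.0159] [-2.2788  0.8879 14.9126]
[0.5516 0.003  0.0159] [-2.6482  0.488  16.2243]
```

View pics/t5.png

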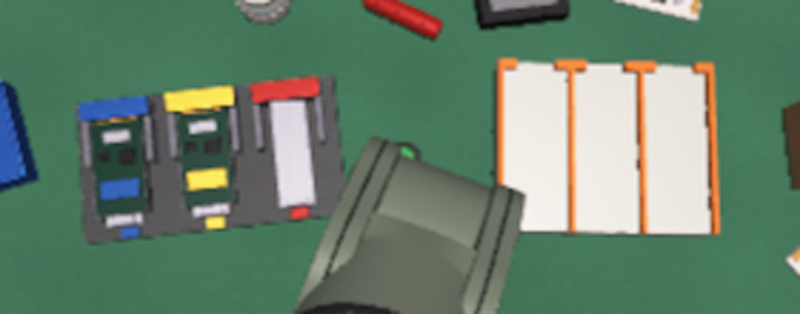

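Both boards are seated, and the button bottomed out (6 mm travel, 16 N). Now I release it, check once more and hand in.

Run:
```python
from ins import *
bot.servo_line([.5515,.003,.12],.08); bot.goto([.40,-.05,.30],ori(0)); bot.dwell(.5)
im,W=cloud("side"); cv2.imwrite("pics/s6.png",cv2.resize(im[60:300,130:450,::-1],(800,600),interpolation=cv2.INTER_CUBIC))
for l in("board_blue","board_yellow","tape","jar","case","screwdriver"): print(l,[(np.round(o["at"],3).tolist(),round(o["p"],2)) for o in bot.boxes_of(l,"side")][:3])
p=W[(abs(W[...,0]-.552)<.012)&(abs(W[...,1]-.003)<.012)];print("btn z",np.nanmax(p[:,2]),bot.read_time())
```

```text
board_blue [([0.543, 0.322, 0.043], 0.88), ([0.762, -0.32, 0.006], 0.87), ([0.42, -0.481, 0.006], 0.57)]
board_yellow [([0.557, 0.225, 0.044], 0.92), ([0.565, -0.492, 0.062], 0.65)]
tape [([0.428, -0.023, 0.02], 0.79), ([0.558, -0.259, 0.047], 0.74)]
jar [([0.754, 0.144, 0.058], 0.66), ([0.756, -0.154, 0.03], 0.31)]
case [([0.758, -0.156, 0.027], 0.98)]
screwdriver [([0.735, -0.008, 0.023], 0.71)]
btn z 0.026201879648146062 55.875
```

View pics/s6.png

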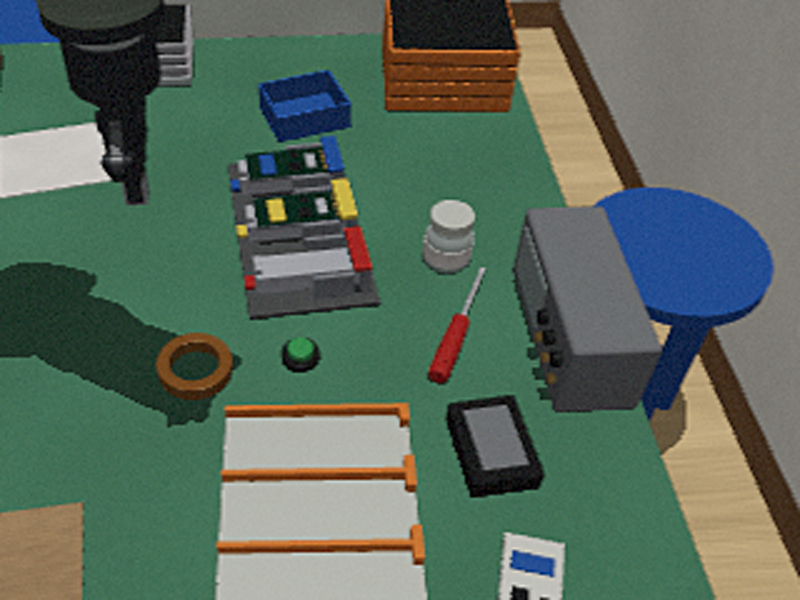

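Both boards lie flat in their nests at (290,163) and (295,208), the tray is empty, the button is back up and the bystanders have not moved.

```bash
python3 -c "
from workcell import bot
bot.close_job()"
```

```text
the job is handed in; nothing more can be done
```

The job is handed in, finished at about 56 s. The tray held two boards, blue and yellow, and no red one. I slid each one out over the open front of its lane, gripped the overhanging end and hooked it under its own lip. Then I lowered it behind the front stop and let go. After that I pressed the green button until it bottomed out (about 6 mm of travel, 16 N) and released it.

- **Boards:** the last pictures show both boards lying flat in the nests of their own colour, marking end towards the robot. The tray is empty.
- **Button and bystanders:** the button is back up. The tape, jar, case and screwdriver were found where they started; the parts box looks unmoved in the last picture, and I did not re-measure the carton.
- **Disagreement:** the top camera read about 3 mm off in y against the wrist and side cameras, so I went by those two and by touching the back wall. Nothing failed, and I saw no board knocked aside and no slip of the grip.

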